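# Roll the trim strip home on a bench scale

### The arm

A 6-joint arm with a two-finger parallel gripper is mounted at the origin on the work surface. World frame = base frame: x ahead of the robot, y to its left, z up, the work surface at z = 0. Lengths are in m, angles in rad, forces in N, time in s.
With the tool pointing down it reaches from about 0.325 to 0.9 m from the base axis. Payload 3.5 kg.
Tool frame: the origin (TCP) lies where the fingers leave the gripper's body, on its centre line; the fingertips stand 73 mm ahead of it and the grasp point (between the pads) lies 54 mm ahead of it; z points along the fingers, y is the direction in which the jaws open and shut (so a half turn about z gives the same grasp; the last joint's range is limited). The gripper opens to 85 mm and grips with 20 to 120 N. Pads are 22 mm wide; open, the fingers measure 114 mm over their backs; the gripper's body (76 mm by 85 mm) begins 54 mm behind the grasp point. The pads swing forward as they close: fully open they stand 13 mm farther back than shut.
Start: joints at [-1.213, 0.276, -0.026, 1.268, 0, 1.467], TCP at [0.278, -0.56, 0.304] pointing down, gripper open.
Joint ranges: [-3.12, 3.12], [-0.85, 1.88], [-1.08, 1.24], [-1.95, 2.15], [-1.57, 1.53], [-3.14, 3.14]. Speed limits (rad/s): [2.57, 2.57, 3.14, 3.14, 3.14, 3.14].

### API

Orientations are given as a 3x3 rotation matrix whose columns are the frame's x, y, z axes.
In Python, from plant import r gives the robot as it stands.
- The arm moves only by the tool play_rows, never from a script. Its argument "rows" is a list of rows, each a list of 3 entries, a list of its own where there are three numbers: the shift along the world's x, y, z in m, then the turn, a rotation vector about the world's x, y, z in degrees, then the opening, from 0 (shut) to 1 (fully open). In form: [[[tx, ty, tz], [ax, ay, az], grip], ...]. A call has 1 to 12 rows; each row is the pose to reach, as a shift and turn from the pose commanded when the call began; what a row does not reach only later rows make up. A row lasts 1/10 s, in which the tool goes at most 50 mm and 8.59 degrees, less where a joint would pass 70% of its speed; a pose out of reach is approached as far as the arm can. A call with a gripper value outside its range is refused whole. The fingers move at their own pace and stop on an object; "force" is the grip in N (left out, the last holds). Time passes only in rows, so rows that repeat a pose let the fingers close. It gives the time, the measured TCP pose, the force and the opening at its end, in the units of the state.
- r.get_state(): the state, without advancing time (a new reading comes with each control period).
- r.grab_frame(name): name is "scene" or "side" or "wrist"; returns the picture (420x560x3 uint8, red, green, blue); there is no depth.
- r.camera_info(name): a dict with "vertical_fov" (degrees; the focal length in pixels is half the picture's height over the tangent of half this angle, whatever the lens; pixels are square), "cx", "cy" (the principal point, pixels), "k1" (the pictures are not rectified: a ray, as slopes to the right and down, at radius r is drawn at 1 + k1 r^2 times it, then the intrinsics apply), "world_to_cam" (4x4, takes a point from world to camera coordinates). Camera axes: x right, y down, z forward; pixel columns grow to the right and rows downward; lengths in m; the calibration is good to about 2 mm. A picture is of the moment at which its call begins: read the wrist's pose just before it. camera_info takes no time and is no camera call; for the wrist camera it gives the pose at the moment of the call.
- r.hand_in(): hands the job in, once; it reports no verdict.
The state is a dict: "clock": time; "q": joint angles; "qvel": joint speeds; "joint_efforts": joint torques, N m; "eef_pos": TCP position; "tool_rot": TCP orientation; "ft_force": force on the tool from outside, world axes, zero at the start; "ft_torque": the same for the moment, N m; "grip_width": finger opening in m.
Only numpy, scipy, OpenCV 4.12 (cv2) and the standard library are available. Lean on these libraries where they do the work, as an engineer would, in place of code of your own. Each camera call takes 0.05 s, during which the arm holds its last target. There are 200 camera calls.

### The job

The clip-in trim strip along the front edge of the bench scale is standing proud. Take the hand roller from its rest and roll it along the strip with firm, even pressure until all six pieces are fully home, never bearing on the scale with more than 30 N (about 3 kg) and never touching the scale with the hand. Then put the roller back upright in its rest and let go; leave everything else on the table where it is.

Things in the scene. Friction and masses are not known exactly. Their poses are not given: they have to be found in the camera images.
- scale: Stainless bench scale, bolted down, origin at the centre of its underside; x points away from its front edge, y along it. Rigid platform 320 x 360 mm (x, y), its top nominally 105 mm above the table. An indicator on a post, 265 mm high, stands at its far left corner (x 185, y 130 mm). The trim strip lies along y, 120 mm before the centre, between two thin lips 4 mm high.
- strip_first (a point): Nominal centre of the top of the strip's first end piece, fully home: 110 mm above the table, fixed to the scale's base. The strip is six white plastic pieces in a row, 26 mm wide, 36 mm long, at 37 mm pitch, to strip_last. Proud pieces stand up to 5 mm higher. The real height differs: see strip_last.
- strip_last (a point): The same for the sixth piece, at the scale's +y end (185 mm from strip_first). The scale's feet are not levelled and these points do not show it: the platform may stand up to 5 mm above or below nominal and slope by up to 0.03 rad along the strip (3 mm more or less at the end pieces). The true height must be felt or seen.
- roller: Hand roller, 280 to 450 g, origin at the bottom of its wheel. Wheel 44 mm diameter, 30 mm wide, axle along y, rolls along the roller's x. Over it a guard plate 56 x 76 mm (x, y), 46 to 52 mm above the origin; on that an upright square wooden grip 34 x 34 mm, from 52 to 104 mm, held from above by either pair of sides. Starts upright in its rest.
- rest: Fixed steel rest, left or right of the scale, origin at the centre of its underside. Two side walls 52 mm high along x, inner faces 58 mm apart, and two cross walls 28 mm high, 66 mm apart. The roller hangs centred between them, its axle across the side walls (either way round), guard plate on top of them; its origin is then 6 mm above the rest's origin.
- roller_wheel (a joint): Turning angle of the roller's wheel on its axle, rad, 0 at the start, unlimited; 1 rad is 22 mm of rolling.
- trim1 (a joint): How far piece 1 of the trim strip (the one at y = -92.5 mm of the scale) is pressed in, m: 0 fully proud, 0.005 fully home. It starts at 0 to 1 mm. It slides straight down into the platform against a stiff clip: it moves when pressed down with about 8 N and stays where it is left.
- trim2 (a joint): How far piece 2 of the trim strip (the one at y = -55.5 mm of the scale) is pressed in, m: 0 fully proud, 0.005 fully home. It starts at 0 to 1 mm. It slides straight down into the platform against a stiff clip: it moves when pressed down with about 8 N and stays where it is left.
- trim3 (a joint): How far piece 3 of the trim strip (the one at y = -18.5 mm of the scale) is pressed in, m: 0 fully proud, 0.005 fully home. It starts at 0 to 1 mm. It slides straight down into the platform against a stiff clip: it moves when pressed down with about 8 N and stays where it is left.
- trim4 (a joint): How far piece 4 of the trim strip (the one at y = 18.5 mm of the scale) is pressed in, m: 0 fully proud, 0.005 fully home. It starts at 0 to 1 mm. It slides straight down into the platform against a stiff clip: it moves when pressed down with about 8 N and stays where it is left.
- trim5 (a joint): How far piece 5 of the trim strip (the one at y = 55.5 mm of the scale) is pressed in, m: 0 fully proud, 0.005 fully home. It starts at 0 to 1 mm. It slides straight down into the platform against a stiff clip: it moves when pressed down with about 8 N and stays where it is left.
- trim6 (a joint): How far piece 6 of the trim strip (the one at y = 92.5 mm of the scale) is pressed in, m: 0 fully proud, 0.005 fully home. It starts at 0 to 1 mm. It slides straight down into the platform against a stiff clip: it moves when pressed down with about 8 N and stays where it is left.
- weight: Bystander: brass calibration weight, 48 mm in diameter, 72 mm high; origin at the centre of its underside.
- spray: Bystander: white bottle with an orange cap, 60 mm in diameter, 160 mm high; origin at the centre of its underside.
- bowl: Bystander: steel bowl, 120 mm in diameter, 50 mm high; origin at the centre of its underside.
- driver: Bystander: screwdriver lying on the table, 200 mm long, 26 mm thick black handle; origin at the centre of its length, on its underside.
- spanner: Bystander: steel spanner lying on the table, 180 mm long, 8 mm thick; origin at the centre of its length, on its underside.
- spare: Bystander: single spare trim piece lying on the table, 26 x 36 x 12 mm; origin at the centre of its underside.
- cup: Bystander: steel cup, 70 mm in diameter, 80 mm high; origin at the centre of its underside.
- tray: Bystander: grey open parts tray, fixed, 110 x 100 x 50 mm, on the side of the scale where the rest is not; origin at the centre of its underside.
Not all that is in view belongs to the job. What is shaped like the roller but purple is not meant.

How it is judged:
On the way, in this order (a step that is already met when the one before it is completed fails the run):
1. the roller is lifted out of its rest (z of roller in the frame of rest above 0.04 m), for 0.1 s.
2. the roller's wheel, pressing on the scale's strip, has rolled at least 55 mm (2.5 rad) either way ((value of joint roller_wheel above 2.5 rad or value of joint roller_wheel below -2.5 rad) and contact force between roller and scale above 2 N).
3. all six trim pieces are home (within 1.5 mm) (value of joint each of trim1, trim2, trim3, trim4, trim5, trim6 above 0.0035 m), for 0.2 s.
4. the roller is back in its rest (x of roller in the frame of rest between -0.012 and 0.012 m and y of roller in the frame of rest between -0.008 and 0.008 m and z of roller in the frame of rest between 0.001 and 0.01 m), for 0.2 s.
At the end, for the whole second after the job is handed in: All six trim pieces are pressed in to within 1.5 mm of fully home, and the roller stands upright (within 0.1 rad), still and released in its rest, its guard plate on the side walls (within 12 mm along and 8 mm across the rest, and not more than 4 mm above its seat) (all of step 3 and all of step 4 and angle between roller's own z axis and vertical below 0.1 rad and linear speed of roller below 0.02 m/s); the robot touches nothing.
It fails at once if the roller bears on the scale with more than 30 N (contact force between roller and scale above 30 N).
It fails at once if the hand or arm touches the scale (contact force between any of the fingers, the arm and scale above 2 N).
It fails at once if a bystander is moved by more than 30 mm (distance of any of weight, spray, bowl, driver, spanner, spare, cup from where it was at the start of the episode above 0.03 m).
It also fails if it takes over 72 s, if anything falls off the work surface, if the arm or the gripper's body presses on something with over 40 N, if the wrist force passes 120 N, or if a joint passes its speed limit or range.

## Working session

There is one attempt and no reset: what is moved stays moved. The work goes in short steps, Python scripts to look and compute and a tool call to move; the robot and the scene stay as the last step left them, time stands still between calls to the robot, and variables do not carry over. Pictures are saved under pics/ and viewed, about 8 in all and at most 12, crops included, and the job is handed in when it is done.

Besides the shell and the picture viewer there is one more tool, called as a command line: name --argument value ..., lists and objects as JSON in quotes. play_rows: Moves the arm, as the interface text tells. Its arguments: {"type":"object","properties":{"rows":{"type":"array"},"force":{"type":"number"}},"required":["rows"]}

```bash
mkdir -p pics; ls
cat > h.py <<'E'
import numpy as np, cv2
from plant import r
def cam(n):
    c=r.camera_info(n); f=210/np.tan(np.radians(c["vertical_fov"])/2)
    return f,c["cx"],c["cy"],c["k1"],np.array(c["world_to_cam"])
def ray(n,u,v,C=None):
    f,cx,cy,k,T=C or cam(n)
    d=np.array([(u-cx)/f,(v-cy)/f]); s=d.copy()
    for _ in range(30): s=d/(1+k*(s@s))
    R=T[:3,:3]; o=-R.T@T[:3,3]; w=R.T@np.array([s[0],s[1],1]); return o,w/np.linalg.norm(w)
def onplane(n,u,v,z,C=None):
    o,w=ray(n,u,v,C); return o+w*(z-o[2])/w[2]
def proj(n,p,C=None):
    f,cx,cy,k,T=C or cam(n)
    q=T[:3,:3]@np.array(p)+T[:3,3]; s=q[:2]/q[2]; s=s*(1+k*(s@s)); return f*s[0]+cx,f*s[1]+cy
def two(n1,p1,n2,p2):
    o1,a=ray(n1,*p1);o2,b=ray(n2,*p2)
    t=np.linalg.lstsq(np.c_[a,-b],o2-o1,rcond=None)[0]
    x,y=o1+a*t[0],o2+b*t[1]; return (x+y)/2,np.linalg.norm(x-y)
def save(n,f):
    im=r.grab_frame(n); cv2.imwrite(f,im[:,:,::-1]); return im
E
python3 - <<'E'
from h import *
for n in("scene","side"):
    save(n,f"pics/{n}0.png"); print(n,ray(n,280,210))
s=r.get_state(); print(s["clock"],s["eef_pos"],s["ft_force"],s["grip_width"])
print(np.round(s["tool_rot"],3))
a=cv2.imread("pics/scene0.png");b=cv2.imread("pics/side0.png")
E
```

```text
pics
scene (array([ 1.2407167 , -0.50554863,  0.83229957]), array([-0.62941729,  0.39845153, -0.66713585]))
side (array([-0.02883377,  0.53745094,  0.81477048]), array([ 0.53486824, -0.54512584, -0.6455647 ]))
0.1 [ 0.27771505 -0.55929269  0.30282314] [-0.15724568 -0.02437979  0.04454844] 0.08540225199956133
[[ 0.896  0.445 -0.001]
 [ 0.445 -0.896  0.002]
 [ 0.    -0.002 -1.   ]]
```

View pics/scene0.png

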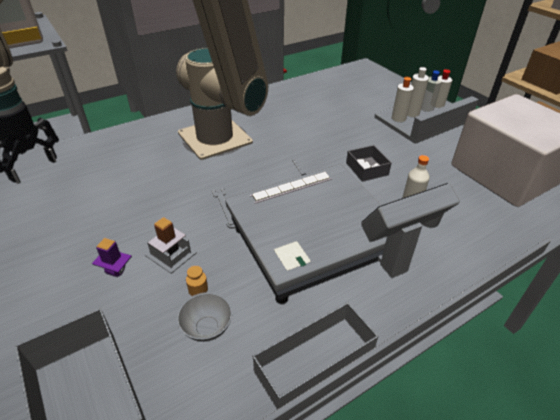

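View pics/side0.png

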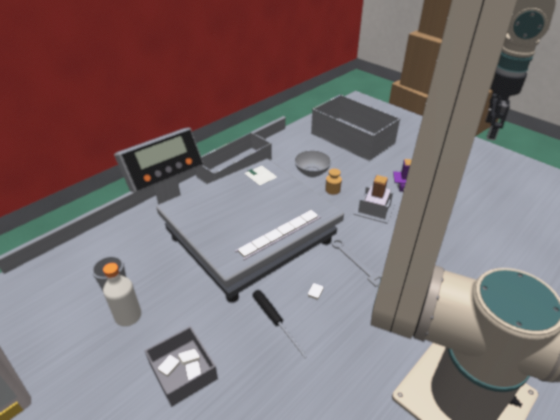

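The scene view shows two roller-shaped things. The one at (165,232) has an orange-brown grip and white guard and sits in the steel rest. The purple one at (108,255) is the decoy. In the side view they are at (378,190) and (405,175). The roller in the rest fits the description, and I'll confirm it in an enlarged crop along with the strip.

Run:
```python
import cv2,numpy as np
a=cv2.imread("pics/scene0.png");b=cv2.imread("pics/side0.png")
def c(i,x,y): return cv2.resize(i[y:y+75,x:x+100],(400,300),interpolation=cv2.INTER_CUBIC)
cv2.imwrite("pics/crop1.png",np.vstack([np.hstack([c(a,125,205),c(b,325,160)]),np.hstack([c(a,240,150),c(b,230,195)])]))
```

```text
(no output)
```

View pics/crop1.png

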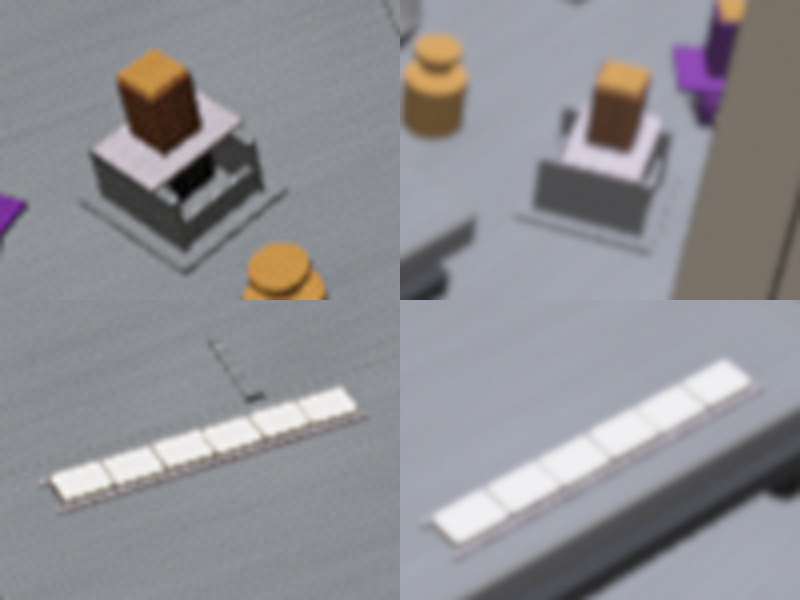

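The crop confirms it: an orange-brown grip and white plate in the steel rest, with the purple one separate beside it. The six white pieces are in a row on the scale. Next I measure.

Run:
```python
from h import *
np.set_printoptions(precision=4,suppress=True)
S=(lambda x,y:(125+x/4,205+y/4)); D=(lambda x,y:(325+(x-400)/4,160+y/4))
print("griptop", two("scene",S(155,73),"side",D(624,78)))
print([onplane("scene",*S(*p),.110) for p in [(118,85),(155,50),(191,65),(152,98)]])
print("plate",[onplane("scene",*S(*p),.058) for p in [(92,150),(152,190),(242,120)]])
print("base",[onplane("scene",*S(*p),.0) for p in [(82,200),(187,272),(287,190)]])
q={}
for n,(x0,y0,w,h) in {"scene":(240,160,100,50),"side":(230,200,100,65)}.items():
    im=cv2.imread(f"pics/{n}0.png")[y0:y0+h,x0:x0+w]
    im=cv2.resize(im,None,fx=8,fy=8,interpolation=cv2.INTER_CUBIC)
    m=(im.min(2)>175).astype(np.uint8); m=cv2.morphologyEx(m,cv2.MORPH_CLOSE,np.ones((15,15)))
    c=max(cv2.findContours(m,0,1)[0],key=cv2.contourArea)
    a=cv2.approxPolyDP(cv2.convexHull(c),20,True)[:,0]
    mo=cv2.moments(c); ce=np.array([mo["m10"]/mo["m00"],mo["m01"]/mo["m00"]])
    p=[((x+.5)/8-.5+x0,(y+.5)/8-.5+y0) for x,y in a]; q[n]=p
    cc=((ce[0]+.5)/8-.5+x0,(ce[1]+.5)/8-.5+y0); q[n+"c"]=cc
    print(n,len(a),np.array(p)); print([onplane(n,*t,.112)[:2] for t in p],onplane(n,*cc,.112))
print(two("scene",q["scenec"],"side",q["sidec"]))
```

```text
griptop (array([ 0.4487, -0.3433,  0.1095]), np.float64(0.0020386266771173648))
[array([ 0.4486, -0.3657,  0.11  ]), array([ 0.4306, -0.3354,  0.11  ]), array([ 0.4552, -0.3215,  0.11  ]), array([ 0.4703, -0.3523,  0.11  ])]
plate [array([ 0.4395, -0.3898,  0.058 ]), array([ 0.4916, -0.3701,  0.058 ]), array([ 0.4642, -0.2997,  0.058 ])]
base [array([ 0.4198, -0.4019,  0.    ]), array([ 0.5135, -0.3662,  0.    ]), array([ 0.4823, -0.2846,  0.    ])]
scene 4 [[328.5625 175.5625]
 [256.5625 199.1875]
 [252.3125 193.9375]
 [323.4375 171.1875]]
[array([0.5102, 0.1172]), array([ 0.493, -0.105]), array([ 0.4684, -0.1039]), array([0.4861, 0.1171])] [0.4895 0.0021 0.112 ]
side 4 [[317.5625 214.3125]
 [246.1875 254.8125]
 [236.8125 248.8125]
 [309.0625 209.1875]]
[array([ 0.4756, -0.1092]), array([0.499 , 0.1071]), array([0.528 , 0.1093]), array([ 0.5036, -0.1092])] [0.5021 0.0069 0.112 ]
(array([0.4968, 0.0041, 0.1149]), np.float64(0.01163447904374176))
```

play_rows --rows '[[[0.03,0.036,0.0],[0,0,-1],1],[[0.06,0.075,0.0],[0,0,-2],1],[[0.09,0.115,0.0],[0,0,-4],1],[[0.12,0.15,0.0],[0,0,-6],1],[[0.12,0.15,0.0],[0,0,-6],1]]'

```text
clock: 0.6
eef_pos: [0.4002, -0.4054, 0.3034]
tool_rot: [[0.935, 0.354, 0.0], [0.354, -0.935, 0.003], [0.001, -0.003, -1.0]]
ft_force: [-0.1, -0.5, 0.7]
grip_width: 0.0858
```

Run:
```python
from h import *
np.set_printoptions(precision=4,suppress=True)
C=cam("wrist"); im=save("wrist","pics/w1.png"); import pickle; pickle.dump(C,open("w1.pkl","wb"))
s=r.get_state(); print(s["clock"],s["eef_pos"],s["ft_force"]); print(s["tool_rot"])
print(C[3],ray("wrist",280,210,C), cam("scene")[3],cam("side")[3])
for n in("scene","side","wrist"): print(n,proj(n,(0,0,0)),proj(n,(.449,-.343,.11)),proj(n,(.497,.004,.113)))
```

```text
0.65 [ 0.3991 -0.4074  0.3035] [-0.7837 -0.0885  0.7306]
[[ 0.9356  0.353  -0.0007]
 [ 0.353  -0.9356  0.0009]
 [-0.0004 -0.0011 -1.    ]]
-0.062362999813588754 (array([ 0.4684, -0.3799,  0.3739]), array([-0.2524, -0.099 , -0.9625])) -0.0011567749265482719 -0.010356788988758336
scene (np.float64(215.06830286225255), np.float64(137.6879998956452)) (np.float64(163.49123081926052), np.float64(222.94441039182715)) (np.float64(292.2327474005355), np.float64(186.03902306133645))
side (np.float64(463.9732831159856), np.float64(396.83470699440045)) (np.float64(380.5289145664471), np.float64(179.51814492312667)) (np.float64(279.27019136464787), np.float64(232.265573583235))
wrist (np.float64(-42.037750169483786), np.float64(326.1961625213103)) (np.float64(227.89557309168245), np.float64(128.8837275231155)) (np.float64(-103.85083393409292), np.float64(-38.888712514129))
```

View pics/w1.png

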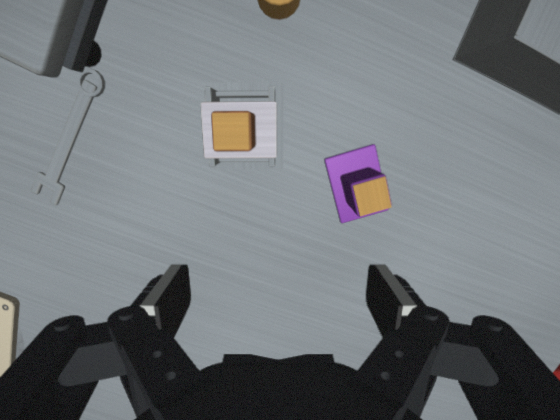

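The wrist view shows the grip top centred at (233,130), the guard plate at (202..277, 102..158), and the purple decoy at (355,185). Now I refine the grip pose.

```bash
cat > grip.py <<'E'
from h import *
import pickle
np.set_printoptions(precision=4,suppress=True)
def quad(mask):
    c=max(cv2.findContours(mask.astype(np.uint8),0,1)[0],key=cv2.contourArea)
    return cv2.boxPoints(cv2.minAreaRect(c)),cv2.contourArea(c)
def meas(f,C,box):
    im=cv2.imread(f); x,y,w,h=box; k=im[y:y+h,x:x+w].astype(int)
    m=(k[...,2]-k[...,0]>45)&(k[...,2]>150); q,a=quad(m); q=q+[x,y]
    P=np.array([onplane("wrist",*p,.110,C)[:2] for p in q]); print("grip px",q.mean(0),a,P.mean(0))
    e=P[1]-P[0]; print(" yaw mod 90",np.degrees(np.arctan2(e[1],e[0]))%90,np.linalg.norm(e),np.linalg.norm(P[2]-P[1]))
    m=(k.min(2)>175); m=cv2.morphologyEx(m.astype(np.uint8),cv2.MORPH_CLOSE,np.ones((61,61)))
    q,a=quad(m); q=q+[x,y]; P=np.array([onplane("wrist",*p,.058,C)[:2] for p in q]); print("plate",q.mean(0),P.mean(0),np.linalg.norm(P[1]-P[0]),np.linalg.norm(P[2]-P[1]))
    e=P[1]-P[0]; print(" yaw",np.degrees(np.arctan2(e[1],e[0]))%90)
E
python3 -c "
from grip import *
meas('pics/w1.png',pickle.load(open('w1.pkl','rb')),(180,75,120,100))"
```

```text
grip px [230.5 131. ] 1297.0 [ 0.4491 -0.3431]
 yaw mod 90 20.35760542923785 0.031006421436148925 0.03133985675412803
plate [239.5 124.5] [ 0.4532 -0.3425] 0.11625774013638747 0.09697569184012857
 yaw 20.28959778950974
```

play_rows --rows '[[[0.03,0.035,0.0],[0,0,0],1],[[0.052,0.066,-0.02],[0,0,0],1],[[0.052,0.066,-0.06],[0,0,0],1],[[0.052,0.066,-0.08],[0,0,0],1],[[0.052,0.066,-0.08],[0,0,0],1],[[0.052,0.066,-0.08],[0,0,0],1]]'

```text
clock: 1.25
eef_pos: [0.4494, -0.3447, 0.2238]
tool_rot: [[0.938, 0.347, -0.001], [0.347, -0.938, 0.0], [-0.001, -0.001, -1.0]]
ft_force: [0.8, -0.2, 0.6]
grip_width: 0.0854
```

Run:
```python
from grip import *
C=cam("wrist"); im=save("wrist","pics/w2.png"); pickle.dump(C,open("w2.pkl","wb"))
s=r.get_state(); print(s["clock"],s["eef_pos"],s["ft_force"]); print(s["tool_rot"])
print(proj("wrist",(.45,-.343,.11),C))
```

```text
1.3 [ 0.45   -0.3452  0.2249] [ 0.1234 -0.2023  0.0858]
[[ 0.9377  0.3475  0.001 ]
 [ 0.3475 -0.9377 -0.0013]
 [ 0.0005  0.0016 -1.    ]]
(np.float64(276.0625151362207), np.float64(238.8350119819257))
```

View pics/w2.png

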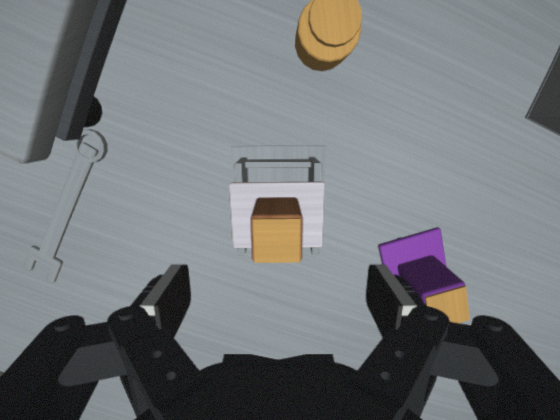

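The grip top is at (251..302, 215..262), centre (276,238). That is where (0.450, -0.343) projects, and it lies midway between the open fingers. I descend and grip.

play_rows --rows '[[[0.0,0.001,-0.04],[0,0,0],1],[[0.0,0.001,-0.07],[0,0,0],1],[[0.0,0.001,-0.087],[0,0,0],1],[[0.0,0.001,-0.087],[0,0,0],1],[[0.0,0.001,-0.087],[0,0,0],0.3],[[0.0,0.001,-0.087],[0,0,0],0.2],[[0.0,0.001,-0.087],[0,0,0],0.2],[[0.0,0.001,-0.087],[0,0,0],0.2],[[0.0,0.001,-0.087],[0,0,0],0.2],[[0.0,0.001,-0.087],[0,0,0],0.2]]' --force 80

```text
clock: 2.3
eef_pos: [0.4508, -0.3436, 0.1387]
tool_rot: [[0.937, 0.349, 0.002], [0.349, -0.937, -0.002], [0.001, 0.003, -1.0]]
ft_force: [-0.7, -0.2, 6.3]
grip_width: 0.0331
```

Run:
```python
from h import *
s=r.get_state(); print(s)
```

```text
{'clock': 2.3, 'q': array([-7.65334475e-01,  3.11988455e-01, -3.55312015e-01,  9.00465995e-01,
        1.00125905e-04,  2.02009334e+00]), 'qvel': array([ 5.46478609e-04,  1.62289097e-03,  3.21645985e-04,  5.97694861e-04,
       -1.90218345e-03, -9.96763087e-05]), 'joint_efforts': array([ 7.55166030e-02, -3.82425678e+01,  2.25577623e+01, -3.42763178e-01,
       -6.31710724e-02,  4.71448700e-03]), 'eef_pos': array([ 0.45083052, -0.34362262,  0.13866019]), 'tool_rot': array([[ 0.93723933,  0.34867945,  0.00225435],
       [ 0.3486839 , -0.93723819, -0.00202681],
       [ 0.00140615,  0.00268566, -0.9999954 ]]), 'ft_force': array([-0.70536118, -0.2185617 ,  6.33327347]), 'ft_torque': array([0.2250536 , 0.17038844, 0.03037167]), 'grip_width': 0.033092891836175226}
```

play_rows --rows '[[[0.0,0.0,0.03],[0,0,0],0.2],[[0.0,0.0,0.07],[0,0,0],0.2],[[0.0,0.0,0.11],[0,0,0],0.2],[[0.005,0.03,0.14],[0,0,8],0.2],[[0.01,0.06,0.17],[0,0,16],0.2],[[0.015,0.085,0.2],[0,0,24],0.2],[[0.02,0.11,0.23],[0,0,32],0.2],[[0.025,0.14,0.25],[0,0,40],0.2],[[0.03,0.17,0.26],[0,0,48],0.2],[[0.04,0.19,0.26],[0,0,56],0.2],[[0.04,0.2,0.26],[0,0,64],0.2],[[0.04,0.2,0.26],[0,0,64],0.2]]'

```text
clock: 3.5
eef_pos: [0.4893, -0.1412, 0.3959]
tool_rot: [[0.095, 0.995, -0.002], [0.995, -0.095, 0.001], [0.001, -0.002, -1.0]]
ft_force: [-0.4, -0.3, -4.1]
grip_width: 0.0332
```

play_rows --rows '[[[0,0,0],[0,0,0],0.2],[[0,0,0],[0,0,0],0.2],[[0,0,0],[0,0,0],0.2]]'

```text
clock: 3.8
eef_pos: [0.4897, -0.1435, 0.3965]
tool_rot: [[0.1, 0.995, -0.001], [0.995, -0.1, 0.0], [0.0, -0.001, -1.0]]
ft_force: [0.7, -0.9, -4.4]
grip_width: 0.0328
```

Run:
```python
from grip import *
C=cam("wrist"); im=save("wrist","pics/w3.png"); pickle.dump(C,open("w3.pkl","wb"))
s=r.get_state(); print(s["clock"],s["eef_pos"],s["ft_force"],s["grip_width"]); print(s["tool_rot"])
```

```text
3.85 [ 0.4897 -0.1434  0.3966] [-0.1468 -0.1285 -4.9439] 0.032851887136710216
[[ 0.0996  0.995  -0.0005]
 [ 0.995  -0.0996  0.0001]
 [ 0.     -0.0005 -1.    ]]
```

View pics/w3.png

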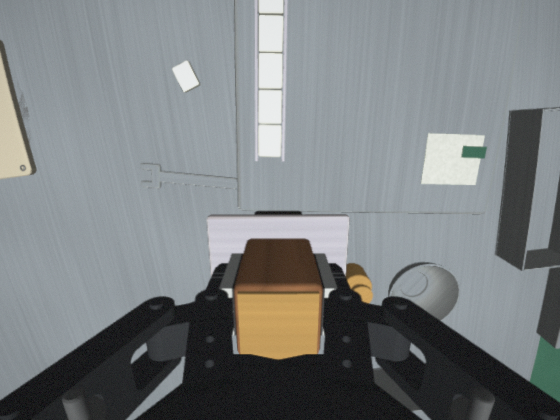

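The roller is held. The strip's first end is at (258..281, 157), running up the picture to about (270,0). I measure its edges.

Run:
```python
from grip import *
C=pickle.load(open("w3.pkl","rb")); im=cv2.imread("pics/w3.png"); x0,y0=250,0
k=im[0:175,x0:300].min(2).astype(float)
W=[]
for v in range(0,150,7):
    row=im[v:v+3,x0:295].min(2).mean(0); i=np.where(row>205)[0]
    if len(i): W.append((x0+i[0]-.5,x0+i[-1]+.5,v+1))
for a,b,v in W[::3]: print(v,a,b,onplane("wrist",(a+b)/2,v,.114,C)[:2],b-a)
P=np.array([onplane("wrist",(a+b)/2,v,.114,C)[:2] for a,b,v in W])
p=np.polyfit(P[:,1],P[:,0],1); print("x=",p,"dir deg",90-np.degrees(np.arctan(p[0])),np.std(P[:,0]-np.polyval(p,P[:,1])))
col=im[:175,262:278].min(2).mean(1); print([(v,int(col[v])) for v in range(1,174) if col[v]<col[v-1] and col[v]<=col[v+1] and col[v]<225])
print(np.where(col>200)[0].max(),[int(c) for c in col[150:165]])
for v in(157.5,123.5,88.5,52,14): print(v,onplane("wrist",270,v,.110,C)[:2],onplane("wrist",270,v,.115,C)[:2],onplane("wrist",270,v,.12,C)[:2])
```

```text
1 258.5 282.5 [0.5022 0.0543] 24.0
29 258.5 282.5 [0.4994 0.0274] 24.0
50 259.5 281.5 [0.4972 0.0068] 22.0
71 258.5 281.5 [ 0.4945 -0.0141] 23.0
92 258.5 281.5 [ 0.4922 -0.0357] 23.0
113 258.5 280.5 [ 0.4893 -0.0577] 22.0
134 255.5 283.5 [ 0.4868 -0.0805] 28.0
x= [0.1168 0.496 ] dir deg 83.33985060645956 0.0004092522523678094
[(14, 121), (52, 140), (89, 146), (124, 174), (159, 149), (162, 149), (164, 149), (169, 149), (172, 149)]
156 [234, 234, 234, 234, 234, 231, 204, 164, 150, 149, 149, 149, 149, 149, 149]
157.5 [ 0.4844 -0.1072] [ 0.4846 -0.1067] [ 0.4848 -0.1062]
123.5 [ 0.4885 -0.069 ] [ 0.4886 -0.0691] [ 0.4888 -0.0691]
88.5 [ 0.4925 -0.0316] [ 0.4926 -0.0321] [ 0.4926 -0.0327]
52 [0.4965 0.0058] [0.4965 0.0047] [0.4965 0.0036]
14 [0.5004 0.0432] [0.5004 0.0416] [0.5003 0.04  ]
```

play_rows --rows '[[[-0.002,0.03,-0.03],[0,0,-1],0.2],[[-0.004,0.055,-0.07],[0,0,-1],0.2],[[-0.004,0.055,-0.11],[0,0,-1],0.2],[[-0.004,0.055,-0.13],[0,0,-1],0.2],[[-0.004,0.055,-0.136],[0,0,-1],0.2],[[-0.004,0.055,-0.139],[0,0,-1],0.2],[[-0.004,0.055,-0.139],[0,0,-1],0.2],[[-0.004,0.055,-0.139],[0,0,-1],0.2]]'

```text
clock: 4.65
eef_pos: [0.4871, -0.0885, 0.2597]
tool_rot: [[0.116, 0.993, 0.003], [0.993, -0.116, -0.001], [-0.001, 0.003, -1.0]]
ft_force: [0.3, -0.2, -3.7]
grip_width: 0.0333
```

play_rows --rows '[[[0,0,-0.001],[0,0,0],0.2],[[0,0,-0.002],[0,0,0],0.2],[[0,0,-0.003],[0,0,0],0.2],[[0,0,-0.003],[0,0,0],0.2],[[0,0,-0.003],[0,0,0],0.2]]'

```text
clock: 5.15
eef_pos: [0.4859, -0.0878, 0.2549]
tool_rot: [[0.115, 0.993, -0.0], [0.993, -0.115, 0.0], [0.0, -0.0, -1.0]]
ft_force: [-0.6, 0.2, -3.7]
grip_width: 0.0332
```

play_rows --rows '[[[0,0,-0.001],[0,0,0],0.2],[[0,0,-0.002],[0,0,0],0.2],[[0,0,-0.003],[0,0,0],0.2],[[0,0,-0.004],[0,0,0],0.2],[[0,0,-0.004],[0,0,0],0.2],[[0,0,-0.004],[0,0,0],0.2]]'

```text
clock: 5.75
eef_pos: [0.4859, -0.0878, 0.2509]
tool_rot: [[0.115, 0.993, -0.0], [0.993, -0.115, 0.0], [0.0, -0.0, -1.0]]
ft_force: [-0.3, -0.0, -3.8]
grip_width: 0.0335
```

play_rows --rows '[[[0,0,-0.001],[0,0,0],0.2],[[0,0,-0.002],[0,0,0],0.2],[[0,0,-0.003],[0,0,0],0.2],[[0,0,-0.003],[0,0,0],0.2],[[0,0,-0.003],[0,0,0],0.2]]'

```text
clock: 6.25
eef_pos: [0.486, -0.0879, 0.2487]
tool_rot: [[0.115, 0.993, 0.001], [0.993, -0.115, -0.0], [-0.0, 0.001, -1.0]]
ft_force: [-1.7, 0.6, 3.2]
grip_width: 0.0332
```

play_rows --rows '[[[0,0,-0.0005],[0,0,0],0.2],[[0,0,-0.001],[0,0,0],0.2],[[0,0,-0.0015],[0,0,0],0.2],[[0,0,-0.002],[0,0,0],0.2],[[0,0,-0.002],[0,0,0],0.2]]'

```text
clock: 6.75
eef_pos: [0.486, -0.0879, 0.2459]
tool_rot: [[0.115, 0.993, 0.0], [0.993, -0.115, -0.0], [-0.0, 0.0, -1.0]]
ft_force: [-2.1, -0.2, 4.2]
grip_width: 0.0332
```

play_rows --rows '[[[0,0,-0.0005],[0,0,0],0.2],[[0,0,-0.001],[0,0,0],0.2],[[0,0,-0.0015],[0,0,0],0.2],[[0,0,-0.0015],[0,0,0],0.2]]'

```text
clock: 7.15
eef_pos: [0.486, -0.0879, 0.2444]
tool_rot: [[0.115, 0.993, 0.0], [0.993, -0.115, -0.0], [-0.0, 0.0, -1.0]]
ft_force: [-1.3, -0.7, 3.5]
grip_width: 0.0336
```

play_rows --rows '[[[0,0,-0.0005],[0,0,0],0.2],[[0,0,-0.0005],[0,0,0],0.2]]'

```text
clock: 7.35
eef_pos: [0.486, -0.0879, 0.244]
tool_rot: [[0.115, 0.993, 0.0], [0.993, -0.115, -0.0], [-0.0, 0.0, -1.0]]
ft_force: [-1.3, -0.4, 3.7]
grip_width: 0.0333
```

play_rows --rows '[[[0,0,-0.0005],[0,0,0],0.2],[[0,0,-0.0005],[0,0,0],0.2]]'

```text
clock: 7.55
eef_pos: [0.486, -0.0879, 0.2439]
tool_rot: [[0.115, 0.993, 0.0], [0.993, -0.115, -0.0], [-0.0, 0.0, -1.0]]
ft_force: [-3.3, 0.6, 6.4]
grip_width: 0.033
```

play_rows --rows '[[[0,0,-0.0005],[0,0,0],0.2],[[0,0,-0.0005],[0,0,0],0.2]]'

```text
clock: 7.75
eef_pos: [0.4861, -0.0879, 0.2439]
tool_rot: [[0.115, 0.993, 0.001], [0.993, -0.115, -0.0], [-0.0, 0.001, -1.0]]
ft_force: [-2.9, -0.3, 8.6]
grip_width: 0.0332
```

play_rows --rows '[[[0.0005,0.004,0],[0,0,0],0.2],[[0.001,0.008,0],[0,0,0],0.2],[[0.0014,0.012,0],[0,0,0],0.2],[[0.0014,0.012,0],[0,0,0],0.2]]'

```text
clock: 8.15
eef_pos: [0.4874, -0.0771, 0.2441]
tool_rot: [[0.115, 0.993, 0.0], [0.993, -0.115, -0.005], [-0.005, 0.001, -1.0]]
ft_force: [-4.5, -4.2, 9.3]
grip_width: 0.0331
```

play_rows --rows '[[[0.0005,0.004,0],[0,0,0],0.2],[[0.001,0.008,0],[0,0,0],0.2],[[0.0014,0.012,0],[0,0,0],0.2],[[0.0014,0.012,0],[0,0,0],0.2]]'

```text
clock: 8.55
eef_pos: [0.489, -0.0636, 0.2442]
tool_rot: [[0.115, 0.993, 0.001], [0.993, -0.115, -0.0], [-0.0, 0.001, -1.0]]
ft_force: [-4.0, -0.9, 10.5]
grip_width: 0.0335
```

play_rows --rows '[[[0.0005,0.004,0],[0,0,0],0.2],[[0.001,0.008,0.0001],[0,0,0],0.2],[[0.0014,0.012,0.0001],[0,0,0],0.2],[[0.0018,0.016,0.0002],[0,0,0],0.2],[[0.0018,0.016,0.0002],[0,0,0],0.2]]'

```text
clock: 9.05
eef_pos: [0.4908, -0.0475, 0.2444]
tool_rot: [[0.114, 0.993, 0.001], [0.993, -0.114, -0.0], [0.0, 0.001, -1.0]]
ft_force: [-4.1, 0.4, 10.4]
grip_width: 0.0327
```

play_rows --rows '[[[0.0005,0.004,0],[0,0,0],0.2],[[0.0009,0.008,0.0001],[0,0,0],0.2],[[0.0013,0.012,0.0001],[0,0,0],0.2],[[0.0018,0.016,0.0002],[0,0,0],0.2],[[0.0018,0.016,0.0002],[0,0,0],0.2]]'

```text
clock: 9.55
eef_pos: [0.4927, -0.0319, 0.2447]
tool_rot: [[0.115, 0.993, 0.001], [0.993, -0.115, -0.001], [-0.001, 0.001, -1.0]]
ft_force: [-4.2, -0.4, 10.6]
grip_width: 0.0329
```

play_rows --rows '[[[0.0004,0.004,0.0001],[0,0,0],0.2],[[0.0009,0.008,0.0001],[0,0,0],0.2],[[0.0013,0.012,0.0002],[0,0,0],0.2],[[0.0018,0.016,0.0002],[0,0,0],0.2],[[0.0022,0.02,0.0003],[0,0,0],0.2],[[0.0026,0.024,0.0003],[0,0,0],0.2],[[0.0026,0.024,0.0003],[0,0,0],0.2]]'

```text
clock: 10.25
eef_pos: [0.4954, -0.0074, 0.245]
tool_rot: [[0.114, 0.993, 0.002], [0.993, -0.114, 0.0], [0.001, 0.002, -1.0]]
ft_force: [-3.3, 1.2, 10.3]
grip_width: 0.0332
```

play_rows --rows '[[[0.0004,0.004,0.0001],[0,0,0],0.2],[[0.0009,0.008,0.0001],[0,0,0],0.2],[[0.0013,0.012,0.0002],[0,0,0],0.2],[[0.0018,0.016,0.0002],[0,0,0],0.2],[[0.0022,0.02,0.0003],[0,0,0],0.2],[[0.0026,0.024,0.0003],[0,0,0],0.2],[[0.0026,0.024,0.0003],[0,0,0],0.2]]'

```text
clock: 10.95
eef_pos: [0.4982, 0.0166, 0.2454]
tool_rot: [[0.114, 0.993, 0.002], [0.993, -0.114, 0.001], [0.001, 0.002, -1.0]]
ft_force: [-2.8, 0.2, 9.8]
grip_width: 0.0334
```

play_rows --rows '[[[0.0004,0.004,0.0001],[0,0,0],0.2],[[0.0009,0.008,0.0001],[0,0,0],0.2],[[0.0013,0.012,0.0002],[0,0,0],0.2],[[0.0018,0.016,0.0002],[0,0,0],0.2],[[0.0022,0.02,0.0003],[0,0,0],0.2],[[0.0026,0.024,0.0003],[0,0,0],0.2],[[0.0026,0.024,0.0003],[0,0,0],0.2]]'

```text
clock: 11.65
eef_pos: [0.5009, 0.0401, 0.2457]
tool_rot: [[0.115, 0.993, 0.002], [0.993, -0.115, -0.001], [-0.001, 0.002, -1.0]]
ft_force: [-2.0, -1.8, 9.0]
grip_width: 0.0329
```

play_rows --rows '[[[0.0005,0.004,0.0],[0,0,0],0.2],[[0.0009,0.008,0.0],[0,0,0],0.2],[[0.0014,0.012,0.0001],[0,0,0],0.2],[[0.0018,0.016,0.0001],[0,0,0],0.2],[[0.0023,0.02,0.0002],[0,0,0],0.2],[[0.0028,0.024,0.0002],[0,0,0],0.2],[[0.0028,0.024,0.0002],[0,0,0],0.2]]'

```text
clock: 12.35
eef_pos: [0.5038, 0.0648, 0.2461]
tool_rot: [[0.114, 0.993, 0.003], [0.993, -0.114, 0.001], [0.001, 0.002, -1.0]]
ft_force: [-2.7, 0.9, 10.8]
grip_width: 0.033
```

play_rows --rows '[[[0.0005,0.004,0.0001],[0,0,0],0.2],[[0.0009,0.008,0.0001],[0,0,0],0.2],[[0.0014,0.012,0.0002],[0,0,0],0.2],[[0.0018,0.016,0.0002],[0,0,0],0.2],[[0.0023,0.02,0.0002],[0,0,0],0.2],[[0.0028,0.024,0.0003],[0,0,0],0.2],[[0.0033,0.028,0.0003],[0,0,0],0.2],[[0.0037,0.032,0.0004],[0,0,0],0.2],[[0.0037,0.032,0.0004],[0,0,0],0.2],[[0.0037,0.032,0.0004],[0,0,0],0.2]]'

```text
clock: 13.35
eef_pos: [0.5075, 0.0968, 0.2466]
tool_rot: [[0.114, 0.993, 0.003], [0.993, -0.114, 0.002], [0.002, 0.002, -1.0]]
ft_force: [-3.7, -0.0, 10.6]
grip_width: 0.0332
```

play_rows --rows '[[[-0.0009,-0.008,-0.0005],[0,0,0],0.2],[[-0.0019,-0.016,-0.0006],[0,0,0],0.2],[[-0.0028,-0.024,-0.0008],[0,0,0],0.2],[[-0.0037,-0.032,-0.0009],[0,0,0],0.2],[[-0.0046,-0.04,-0.001],[0,0,0],0.2],[[-0.0056,-0.048,-0.0011],[0,0,0],0.2],[[-0.0065,-0.056,-0.0012],[0,0,0],0.2],[[-0.0074,-0.064,-0.0013],[0,0,0],0.2],[[-0.0084,-0.072,-0.0015],[0,0,0],0.2],[[-0.0093,-0.08,-0.0016],[0,0,0],0.2],[[-0.0102,-0.088,-0.0017],[0,0,0],0.2],[[-0.0102,-0.088,-0.0017],[0,0,0],0.2]]'

```text
clock: 14.55
eef_pos: [0.4974, 0.0074, 0.2451]
tool_rot: [[0.116, 0.993, 0.003], [0.993, -0.116, -0.001], [-0.0, 0.003, -1.0]]
ft_force: [-2.6, 0.3, 11.3]
grip_width: 0.0333
```

play_rows --rows '[[[-0.0009,-0.008,-0.0001],[0,0,0],0.2],[[-0.0019,-0.016,-0.0002],[0,0,0],0.2],[[-0.0028,-0.024,-0.0004],[0,0,0],0.2],[[-0.0037,-0.032,-0.0005],[0,0,0],0.2],[[-0.0046,-0.04,-0.0006],[0,0,0],0.2],[[-0.0056,-0.048,-0.0007],[0,0,0],0.2],[[-0.0065,-0.056,-0.0008],[0,0,0],0.2],[[-0.0074,-0.064,-0.0009],[0,0,0],0.2],[[-0.0084,-0.072,-0.0011],[0,0,0],0.2],[[-0.0093,-0.08,-0.0012],[0,0,0],0.2],[[-0.0107,-0.092,-0.0013],[0,0,0],0.2],[[-0.0107,-0.092,-0.0013],[0,0,0],0.2]]'

```text
clock: 15.75
eef_pos: [0.4869, -0.0853, 0.2437]
tool_rot: [[0.116, 0.993, 0.003], [0.993, -0.116, -0.002], [-0.002, 0.004, -1.0]]
ft_force: [-2.1, -0.6, 10.1]
grip_width: 0.0333
```

play_rows --rows '[[[0,0,0.02],[0,0,0],0.2],[[0,0,0.06],[0,0,0],0.2],[[-0.002,-0.02,0.09],[0,0,-7],0.2],[[-0.006,-0.05,0.1],[0,0,-14],0.2],[[-0.01,-0.08,0.1],[0,0,-21],0.2],[[-0.014,-0.11,0.1],[0,0,-28],0.2],[[-0.018,-0.14,0.1],[0,0,-35],0.2],[[-0.022,-0.17,0.1],[0,0,-42],0.2],[[-0.026,-0.2,0.1],[0,0,-49],0.2],[[-0.03,-0.23,0.1],[0,0,-56],0.2],[[-0.036,-0.25,0.09],[0,0,-63],0.2],[[-0.036,-0.259,0.08],[0,0,-63],0.2]]'

```text
clock: 16.95
eef_pos: [0.449, -0.3444, 0.3197]
tool_rot: [[0.938, 0.346, -0.001], [0.346, -0.938, 0.001], [-0.001, -0.001, -1.0]]
ft_force: [0.3, 0.2, -4.0]
grip_width: 0.033
```

play_rows --rows '[[[0,0,-0.03],[0,0,0],0.2],[[0,0,-0.06],[0,0,0],0.2],[[0,0,-0.08],[0,0,0],0.2],[[0,0,-0.08],[0,0,0],0.2],[[0,0,-0.08],[0,0,0],0.2],[[0,0,-0.08],[0,0,0],0.2]]'

```text
clock: 17.55
eef_pos: [0.4505, -0.3431, 0.243]
tool_rot: [[0.937, 0.35, 0.002], [0.35, -0.937, -0.001], [0.001, 0.002, -1.0]]
ft_force: [-0.0, -0.6, -2.7]
grip_width: 0.0332
```

Run:
```python
from grip import *
C=cam("wrist"); s=r.get_state(); w=save("wrist","pics/w4.png"); a=save("scene","pics/s4.png"); 
print(s["clock"],s["eef_pos"],s["ft_force"]); print(s["tool_rot"])
a=cv2.imread("pics/s4.png")
def c(x,y): return cv2.resize(a[y:y+75,x:x+100],(400,300),interpolation=cv2.INTER_CUBIC)
cv2.imwrite("pics/crop4.png",np.hstack([c(125,190),c(240,150)]))
```

```text
17.55 [ 0.4505 -0.3431  0.243 ] [-0.0372 -0.5841 -2.6747]
[[ 0.9369  0.3497  0.0018]
 [ 0.3497 -0.9369 -0.0013]
 [ 0.0012  0.0019 -1.    ]]
```

View pics/w4.png

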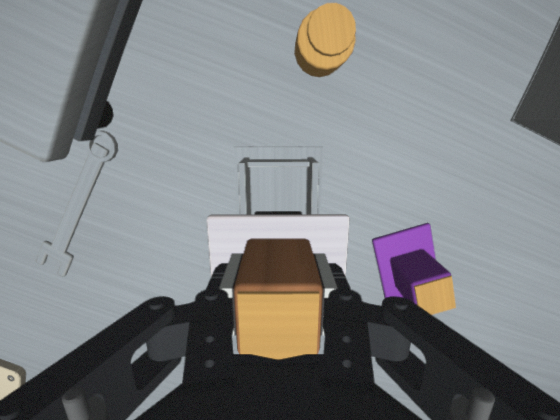

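View pics/crop4.png

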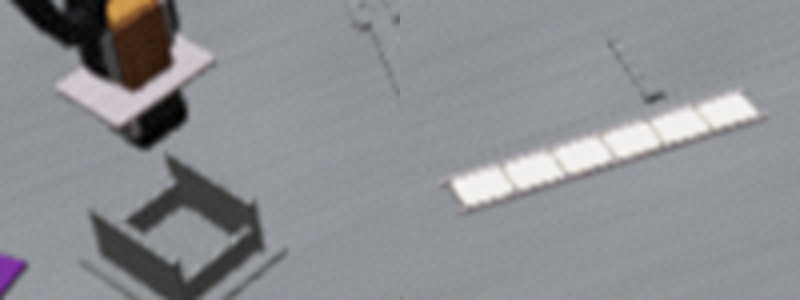

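The strip now lies flush between its lips, all six pieces level. The roller sits in the fingers as before: plate at (208..348, 214), grip centred at x=277. The rest walls are centred ahead of it. I lower it.

play_rows --rows '[[[0,0,-0.03],[0,0,0],0.2],[[0,0,-0.05],[0,0,0],0.2],[[0,0,-0.065],[0,0,0],0.2],[[0,0,-0.08],[0,0,0],0.2],[[0,0,-0.09],[0,0,0],0.2],[[0,0,-0.095],[0,0,0],0.2],[[0,0,-0.098],[0,0,0],0.2],[[0,0,-0.1],[0,0,0],0.2],[[0,0,-0.1],[0,0,0],0.2]]'

```text
clock: 18.55
eef_pos: [0.45, -0.3431, 0.1422]
tool_rot: [[0.937, 0.349, 0.001], [0.349, -0.937, -0.001], [0.0, 0.001, -1.0]]
ft_force: [-0.5, -0.4, -4.1]
grip_width: 0.0333
```

play_rows --rows '[[[0,0,-0.001],[0,0,0],0.2],[[0,0,-0.002],[0,0,0],0.2],[[0,0,-0.003],[0,0,0],0.2],[[0,0,-0.0035],[0,0,0],0.2],[[0,0,-0.0035],[0,0,0],0.2]]'

```text
clock: 19.05
eef_pos: [0.4498, -0.3429, 0.1387]
tool_rot: [[0.937, 0.349, 0.0], [0.349, -0.937, -0.0], [0.0, 0.0, -1.0]]
ft_force: [-1.1, 0.7, -0.9]
grip_width: 0.0329
```

Seating at the same height as when it was picked up (0.1387). I press slightly, open, wait and retreat straight up.

play_rows --rows '[[[0,0,-0.0005],[0,0,0],0.2],[[0,0,-0.0005],[0,0,0],0.3],[[0,0,-0.0005],[0,0,0],0.6],[[0,0,0],[0,0,0],1],[[0,0,0.0],[0,0,0],1],[[0,0,0.0],[0,0,0],1],[[0,0,0.0],[0,0,0],1],[[0,0,0.02],[0,0,0],1],[[0,0,0.05],[0,0,0],1],[[0,0,0.08],[0,0,0],1],[[0,0,0.12],[0,0,0],1],[[0,0,0.12],[0,0,0],1]]'

```text
clock: 20.25
eef_pos: [0.4524, -0.3453, 0.2646]
tool_rot: [[0.937, 0.349, 0.008], [0.349, -0.937, -0.008], [0.005, 0.011, -1.0]]
ft_force: [1.2, -1.7, 1.4]
grip_width: 0.085
```

Run:
```python
from grip import *
s=r.get_state(); print(s["clock"],s["eef_pos"],s["ft_force"],s["grip_width"])
C=cam("wrist"); save("wrist","pics/w5.png"); save("scene","pics/s5.png"); save("side","pics/d5.png")
print(proj("wrist",(.45,-.343,.11),C))
a=cv2.imread("pics/s5.png");b=cv2.imread("pics/d5.png");o=cv2.imread("pics/scene0.png")
def c(i,x,y): return cv2.resize(i[y:y+75,x:x+100],(400,300),interpolation=cv2.INTER_CUBIC)
w=cv2.resize(cv2.imread("pics/w5.png"),(400,300))
cv2.imwrite("pics/crop5.png",np.vstack([np.hstack([c(a,125,205),w]),np.hstack([c(b,230,195),c(b,325,160)])]))
```

```text
20.25 [ 0.4524 -0.3453  0.2646] [ 1.2237 -1.68    1.3789] 0.0849665439680381
(np.float64(272.2026719998595), np.float64(224.00447227155664))
```

View pics/crop5.png

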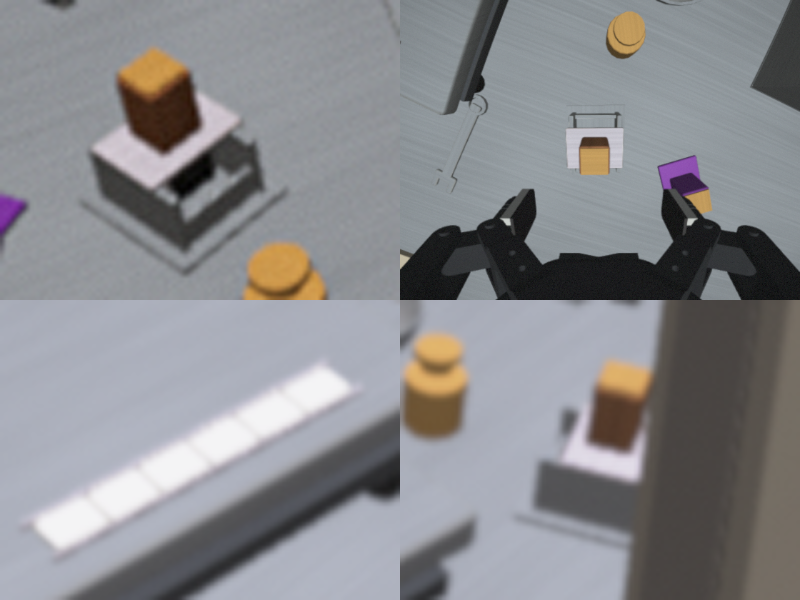

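The crops show the roller seated upright as at the start: grip top at (155,73) in the crop, and the plate corners unchanged. The six pieces are flush and the gripper is clear and open. I hand the job in.

```bash
python3 -c "
from plant import r
print(r.hand_in()); print(r.get_state()['clock'])"
```

```text
the job is handed in; nothing more can be done
None
the job is handed in; nothing more can be done
```

I rolled the strip home, returned the roller upright to its rest, released it, and handed the job in at about 20 s of the 72 s allowed.

- **Pressing:** I made one pass along the strip and one back. The readings taken between moves showed about 11–16 N on the scale during rolling. I had no force readings inside a move, so brief peaks were not checked.
- **Strip:** While rolling on the strip, the measured tool height rose steadily by 2.7 mm over 185 mm, within the slope the task allows. Piece 1 went down about 5.5 mm before it stopped. In the last images all six pieces look flush between the lips. The trim depths themselves could not be read.
- **Roller:** It seated at the same measured height as when I picked it up (tool at 0.1387 m). The final images match the starting ones, and the open gripper is about 120 mm above it.
- **Other objects:** The weight, spanner and purple roller look undisturbed in the last wrist view and crops. I did not measure the other objects.
- **Disagreement:** The scene and side cameras disagreed by about 12 mm on the strip's centre. Their average matched the wrist camera, which I used instead.

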